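# Close and latch a two-part plaster casting mould

## Robot

A 6-joint arm with a two-finger parallel gripper is mounted at the origin on a cart in front of the work surface, level with it; the furniture and walls round the work are solid. World frame = base frame: x ahead of the robot, y to its left, z up, the work surface at z = 0. Lengths are in m, angles in rad, forces in N, time in s.
With the tool pointing down it reaches from about 0.375 to 0.825 m from the base axis. Payload 5.5 kg.
Tool frame: the origin (TCP) lies on the centre line of the jaws, within the pads' length; the fingertips stand 25 mm ahead of it and the grasp point (between the pads) lies 6 mm ahead of it; z points along the fingers, y is the line along which they close (so a half turn about z gives the same grasp; the last joint's range is limited). The gripper opens to 85 mm and grips with 20 to 120 N. Pads are 22 mm wide; open, the fingers measure 114 mm over their backs; the gripper's body (76 mm by 85 mm) begins 54 mm behind the grasp point. The pads swing forward as they close: fully open they stand 13 mm farther back than shut.
Start: joints at [-1.135, 0.314, -0.047, 1.21, 0, 1.571], TCP at [0.253, -0.544, 0.256] pointing down, gripper open.
Joint ranges: [-2.67, 2.67], [-0.69, 1.73], [-1.03, 1.25], [-2.08, 2.16], [-1.42, 1.45], [-3.14, 3.14]. Speed limits (rad/s): [2.39, 2.39, 3.01, 3.14, 3.14, 3.14].

## Interface

Orientations are given as a rotation vector (axis times angle).
In Python, from station import r, vision, order gives the robot as it stands. The module is installed in compiled form; this text tells all that it offers.
- The arm moves only by the shell command python3 -m creep 'ROWS' [FORCE]. ROWS is JSON, a list of rows, each a list of 5 numbers: the closure, from -1 (fully open) to 1 (shut), then the shift along the tool's x, y, z as a fraction of full scale, then the turn about the tool's z as a fraction of full scale. A call has 1 to 10 rows; each row is the pose to reach, as a shift and turn from the pose commanded when the call began, along the tool's axes at that moment; what a row does not reach only later rows make up. Full scale, the value 1, is 0.3 m for a shift and 90 degrees for a turn. A row lasts 1/8 s, in which the tool goes at most 62.5 mm and 10.7 degrees, less where a joint would pass 70% of its speed; a pose out of reach is approached as far as the arm can. A call with a number of a shift or a turn outside -1 to 1 is refused whole. A call with a gripper value outside its range is refused whole. The fingers move at their own pace and stop on an object; FORCE is the grip in N (left out, the last holds). Time passes only in rows, so rows that repeat a pose let the fingers close. It gives the time, the measured TCP pose, the force, the opening and the grip force at its end, in the units of the state.
- r.get_obs(): the state, without advancing time (a new reading comes with each control period).
- vision.camera(name): name is "scene" or "top" or "wrist"; returns a dict with "color" (400x640x3 uint8, blue, green, red), "camera_matrix" (3x3 intrinsics, pixels), "origin" and "rotation" of the camera in the world. Camera axes: x right, y up, looking along -z (the intrinsics and any distortion apply to the point x, -y, -z); pixel columns grow to the right and rows downward; lengths in m; the calibration is good to about 2 mm. A picture is of the moment at which its call begins. There is no depth.
- order.close_job(): hands the job in; it is judged then, once.
The state is a dict: "clock": time; "qpos": joint angles; "joint_vel": joint speeds; "joint_torque": joint torques, N m; "tcp_pos": TCP position; "orientation": TCP orientation; "force": force on the tool from outside, world axes, zero at the start; "torque": the same for the moment, N m; "gripper_width": opening from 0.0 (shut) to 1.0 (fully open); "finger_force": force on a finger pad.
Only numpy, scipy, OpenCV 4.12 (cv2) and the standard library are available. Lean on these libraries where they do the work, as an engineer would, in place of code of your own. Each camera call takes 0.05 s, during which the arm holds its last target. There are 200 camera calls.

## Task

Get the two-part plaster mould ready for casting: push the loose half along its board up to the fixed half, swing the latch's claw over so that it hooks behind the keeper on the loose half, then throw the latch lever over centre until it lies fully down. The halves must end tight together with the claw hooked and pulling; leave the other things on the table where they are.

Things in the scene. Friction and masses are not known exactly. Their poses are not given: they have to be found in the camera images.
- mould: Plaster mould on a fixed board (262 x 164 x 15 mm). Origin: table level, mid parting face of the fixed half; x points along the slide from fixed to loose half, z up. Both halves are 85 mm long (x), 130 wide, tops at z = 90 mm: fixed x -85..0, loose x gap..gap+85. A steel draw latch runs along y = 0 on top: lever and claw on the fixed half, keeper on the loose one.
- sliding_half (a joint): Gap between the two halves (m): 0 = parting faces touching, up to 0.065. The loose half (0.8 kg) slides only along the mould's x, with about 1.5 N of friction, and stays where it is left.
- push_face (a point): Middle of the loose half's outer end face (85 mm from its parting face), 60 mm above the table; the face is flat, 130 mm wide, from z = 15 to 90 mm.
- keeper (a point): Middle of the top edge of the keeper's far face (away from the latch), behind which the claw's nose must sit; 39 mm from the loose half's parting face. The keeper is a steel lug 24 mm wide (y), 6 mm thick (x), 11 mm high above the plaster, on a 2 mm foot plate. Site axes as the mould's.
- lever_pivot (a point): Hinge axis of the lever (along the mould's y), fixed on the fixed half: 35 mm before the parting face, 16 mm above the plaster.
- lever (a joint): Lever angle (rad): 0 = fully down, flat towards the mould's -x; grows as raised (pi/2 upright), stop 1.5. Friction 0.1 N m holds it. Closing it with the claw hooked draws the loose half in the last few mm, then stretches the claw's spring; dead centre about 0.15, beyond which the spring pulls it to 0. Needs about 0.2 N m at most.
- lever_tip (a point): Outer end of the lever on its centre line, 85 mm from the pivot. The grip part, from 45 to 85 mm from the pivot, is 22 mm wide (y) and 8 mm thick. The claw's pin passes through the lever 26 mm from the pivot.
- claw (a joint): Claw angle about its pin relative to the lever (rad); elevation above the mould's +x is claw - lever (0 = level towards the keeper, pi/2 = straight up). Starts near 3.1 (stop 3.14): folded back beside the raised lever, leaning just past upright. Turns almost freely: pushed forward past upright it falls by its weight towards the keeper, landing behind it if the halves are together.
- claw_end (a point): Middle of the far end of the claw's head, 104 mm from its pin; folded back, it is the top of the latch, about 40 mm beyond the lever's tip. The claw is two straps (40 mm wide over all) either side of the lever, carrying a 40 mm wide, 4 mm plate from 76 to 104 mm from the pin, with a nose bent down at its end.
- claw_nose (a point): Tip of the claw's nose, inner side that bears on the keeper, 97.5 mm from the pin; the nose is 5 mm thick, 40 mm wide and reaches 10 mm below the pin's line when level. Hooked: on the +x side of the keeper point and below it.
- claw_head (a joint): Stretch of the claw's spring (m): the head slides out of the straps, 0 = relaxed, stop at 0.005, 6 N per mm. About 0.002 when the latch is properly closed on the keeper.
- bowl: Small striped bowl, 66 mm across, 32 mm high, loose bystander near the mould. Origin: centre of its underside.
- rib: Wooden kidney-shaped rib lying flat, 49 x 82 x 8 mm, loose bystander. Origin: centre of its underside.
- cutter: Red cog-shaped cutter, 49 mm across, 40 mm high, loose bystander. Origin: centre of its underside.

How it is judged:
By the outcome, as a careful person would: the job done as asked, in the order asked, and still so for the second after the job is handed in, with the robot touching nothing.
It also fails if it takes over 51 s, if anything falls off the work surface, if the arm or the gripper's body presses on something with over 40 N, if the wrist force passes 120 N, or if a joint passes its speed limit or range.

## Working session

There is one attempt and no reset: what is moved stays moved. The work goes in short steps, Python scripts to look and compute and a shell command to move; the robot and the scene stay as the last step left them, time stands still between calls to the robot, and variables do not carry over. Pictures are saved under pics/ and viewed, at most 10 in all, crops included, and the job is handed in when it is done.

```bash
mkdir -p pics
cat > h.py <<'E'
import numpy as np, cv2
from station import r, vision, order
def ray(c,u,v):
    K=c["camera_matrix"]; d=np.linalg.inv(K)@[u,v,1]; d=np.array([d[0],-d[1],-d[2]])
    return np.array(c["origin"]), np.array(c["rotation"])@d
def plane(c,u,v,z):
    o,d=ray(c,u,v); return o+d*(z-o[2])/d[2]
def tri(c1,p1,c2,p2):
    o1,d1=ray(c1,*p1);o2,d2=ray(c2,*p2)
    s=np.linalg.lstsq(np.c_[d1,-d2],o2-o1,rcond=None)[0]
    a,b=o1+s[0]*d1,o2+s[1]*d2
    return (a+b)/2,np.linalg.norm(a-b)
def proj(c,P):
    q=np.array(c["rotation"]).T@(np.array(P)-c["origin"]); q=np.array([q[0],-q[1],-q[2]])
    q=np.array(c["camera_matrix"])@q; return q[:2]/q[2]
E
python3 - <<'E'
from h import *
import pickle
C={n:vision.camera(n) for n in("top","scene")}
pickle.dump(C,open("c0.pkl","wb"))
for n in C: cv2.imwrite(f"pics/{n}0.png",C[n]["color"]); print(n,C[n]["origin"],C[n]["rotation"],C[n].keys())
o=r.get_obs();print(o["tcp_pos"],o["orientation"],o["clock"])
E
```

```text
top [0.34940767 0.03665512 0.98807636] [ 0.13815848 -0.17373334 -1.57749853] dict_keys(['color', 'camera_matrix', 'origin', 'rotation'])
scene [0.03189388 0.60029987 0.9409425 ] [ 0.31618859 -0.86545418 -2.28232565] dict_keys(['color', 'camera_matrix', 'origin', 'rotation'])
[ 0.25308607 -0.54347881  0.25550814] [-3.06580431e+00 -6.78836349e-01  5.04192664e-04] 0.1
```

View pics/top0.png

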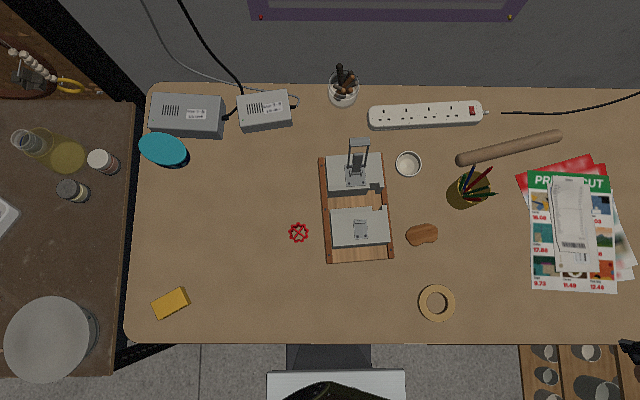

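View pics/scene0.png

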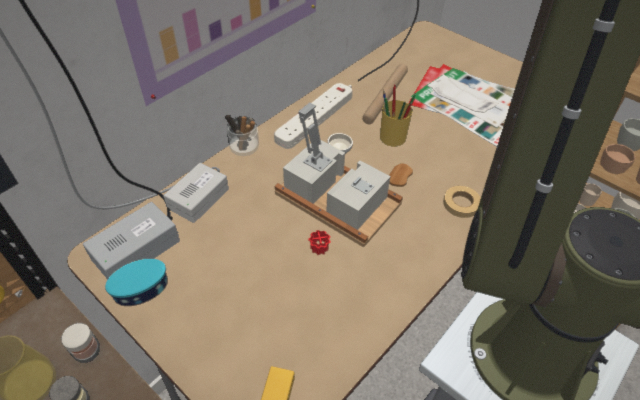

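Fixed half is far (top px ~355,172), the loose half is nearer the robot (~360,227), and the latch stands up at ~(357,150). Mould +x points at the robot. Cutter at (298,232), rib (421,234), bowl (408,163). I'll zoom in next.

```bash
sed -i '1a from scipy.spatial.transform import Rotation as Ro' h.py
sed -i 's/np.array(c\["rotation"\])/Ro.from_rotvec(c["rotation"]).as_matrix()/' h.py
python3 - <<'E'
from h import *
import pickle
C=pickle.load(open("c0.pkl","rb"))
a=cv2.resize(C["top"]["color"][125:275,310:410],None,fx=4,fy=4,interpolation=cv2.INTER_CUBIC)
b=cv2.resize(C["scene"]["color"][95:245,270:370+0],None,fx=4,fy=4,interpolation=cv2.INTER_CUBIC)
cv2.imwrite("pics/crop0.png",np.hstack([a,b]))
E
```

```text
(no output)
```

View pics/crop0.png

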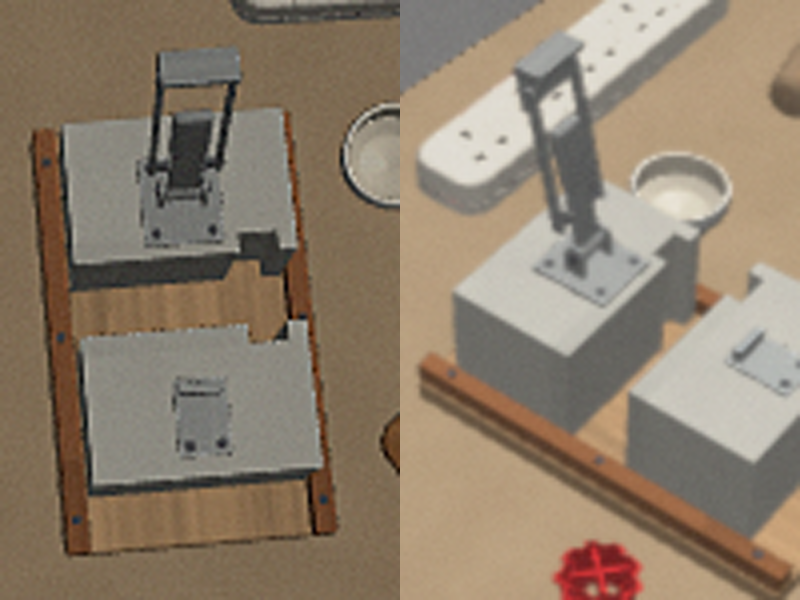

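The crop shows fixed-half top corners at (65,125),(283,110),(70,262),(295,247), loose-half corners (80,340),(307,322),(90,485),(322,467), and the claw end (158-242, ~50) in the top view (4x, offset 310,125). In the scene view the claw end is near (515-582, 35-70).

Run:
```python
from h import *
import pickle
C=pickle.load(open("c0.pkl","rb"));t,s=C["top"],C["scene"]
T=lambda u,v:(310+u/4,125+v/4); S=lambda u,v:(270+(u-400)/4,95+v/4)
P=lambda n,u,v,z:print(n,plane(t,*T(u,v),z).round(4))
for n,u,v in [("Ffl",65,125),("Ffr",283,110),("Fnl",70,262),("Fnr",295,247),("Lfl",80,340),("Lfr",307,322),("Lnl",90,485),("Lnr",322,467)]: P(n,u,v,.09)
P("board nl",68,553,.015);P("board nr",336,530,.015);P("board fl",33,133,.02);P("keeper",202,395,.103)
print(tri(t,T(158,53),s,S(516,68)),tri(t,T(240,50),s,S(582,38)))
for n,p in [("bowl",(408,163)),("rib",(421,234)),("cut",(298,232))]: print(n,plane(t,*p,.02).round(3))
o=r.get_obs();print(Ro.from_rotvec(o["orientation"]).as_matrix().round(3))
```

```text
Ffl [0.6372 0.0163 0.09  ]
Ffr [ 0.6454 -0.111   0.09  ]
Fnl [0.5556 0.0146 0.09  ]
Fnr [ 0.5632 -0.1146  0.09  ]
Lfl [0.5104 0.0096 0.09  ]
Lfr [ 0.5194 -0.1196  0.09  ]
Lnl [0.4286 0.0053 0.09  ]
Lnr [ 0.437  -0.1244  0.09  ]
board nl [0.3949 0.0165 0.015 ]
board nr [ 0.4064 -0.1445  0.015 ]
board fl [0.6546 0.0348 0.02  ]
keeper [ 0.4764 -0.0571  0.103 ]
(array([ 0.62795118, -0.02756527,  0.23056501]), np.float64(0.0022116660287812293)) (array([ 0.62524932, -0.07068345,  0.22882411]), np.float64(0.012108223015167558))
bowl [ 0.64 -0.19  0.02]
rib [ 0.462 -0.212  0.02 ]
cut [0.47  0.085 0.02 ]
[[ 0.907  0.422 -0.001]
 [ 0.422 -0.907  0.001]
 [ 0.    -0.002 -1.   ]]
```

Run:
```python
from h import *
import pickle
C=pickle.load(open("c0.pkl","rb"));t,s=C["top"],C["scene"]
o=np.array([.5594,-.05,0]);X=np.array([-.998,-.065,0]);Y=np.array([.065,-.998,0]);Z=np.array([0,0,1])
M=lambda x,y,z:o+X*x+Y*y+Z*z
for n,p in [("Fnr",(0,.065,.09)),("Ffl",(-.085,-.065,.09)),("pivot",(-.035,0,.106)),("levtip",(-.041,0,.191)),("endL",(-.04,-.02,.236)),("endR",(-.04,.02,.236)),("e_lean",(-.06,-.02,.230)),("Lnl",(.13,-.065,.09))]:
    a=proj(t,M(*p));b=proj(s,M(*p))
    print(n,((a-[310,125])*4).round(),((b-[270,95])*4+[400,0]).round())
```

```text
Fnr [296. 246.] [697. 230.]
Ffl [ 58. 120.] [446. 289.]
pivot [180. 188.] [584. 245.]
levtip [193. 132.] [577. 128.]
endL [161. 109.] [555.  84.]
endR [243. 104.] [602.  46.]
e_lean [157.  75.] [526.  78.]
Lnl [ 88. 491.] [753. 467.]
```

```bash
python3 -m creep '[[1,0.546,-0.632,0,0.236],[1,0.546,-0.632,0,0.236],[1,0.546,-0.632,0,0.236],[1,0.546,-0.632,0,0.236],[1,0.546,-0.632,0,0.236],[1,0.546,-0.632,0,0.236]]' 40
cat > m.py <<'E'
from h import *
import sys
o=np.array([.5594,-.05,0]);R=np.array([[-.998,-.065,0],[.065,-.998,0],[0,0,1]])
ob=r.get_obs();A=Ro.from_rotvec(ob["orientation"]).as_matrix()
print("t",ob["clock"],"mould tcp",(R@(ob["tcp_pos"]-o)).round(4),"yaw",np.degrees(np.arctan2(A[1,0],A[0,0])).round(2),"F",(R@ob["force"]).round(1))
if len(sys.argv)>3:
    d=R.T@np.array([float(v) for v in sys.argv[1:4]])+o-ob["tcp_pos"]
    print("rows",(A.T@d/.3).round(4))
E
python3 m.py .17 0 .2
```

```text
clock: 0.85
tcp_pos: [0.3219, -0.303, 0.2564]
orientation: [3.139, 0.104, 0.0]
force: [1.3, 0.2, 0.4]
gripper_width: -0.002
finger_force: 0.0
t 0.85 mould tcp [0.2535 0.2371 0.2564] yaw 3.78 F [-1.4 -0.1  0.4]
rows [ 0.2787 -0.7901  0.1873]
```

```bash
python3 -m creep '[[1,0.28,-0.79,0.1,0],[1,0.28,-0.79,0.1,0],[1,0.28,-0.79,0.1,0],[1,0.28,-0.79,0.1,0],[1,0.28,-0.79,0.2,0],[1,0.28,-0.79,0.4,0],[1,0.28,-0.79,0.62,0],[1,0.28,-0.79,0.62,0],[1,0.28,-0.79,0.62,0]]'
python3 m.py .096 0 .07
```

```text
clock: 1.98
tcp_pos: [0.391, -0.0618, 0.0713]
orientation: [3.14, 0.1, 0.0]
force: [0.8, -0.2, 0.7]
gripper_width: -0.001
finger_force: 0.0
t 1.975 mould tcp [0.1688 0.0009 0.0713] yaw 3.64 F [-0.8  0.3  0.7]
rows [ 0.2427 -0.0032  0.0042]
```

```bash
python3 -m creep '[[1,0.04,-0.003,0,0],[1,0.08,-0.003,0,0],[1,0.11,-0.003,0,0],[1,0.13,-0.003,0,0],[1,0.15,-0.003,0,0],[1,0.17,-0.003,0,0],[1,0.19,-0.003,0,0],[1,0.2,-0.003,0,0],[1,0.21,-0.003,0,0]]'
python3 m.py .096 0 .07
python3 -m creep '[[1,0.007,0,0,0],[1,0.014,0,0,0],[1,0.02,0,0,0]]'
python3 m.py .096 0 .07
```

```text
clock: 3.1
tcp_pos: [0.453, -0.0559, 0.0702]
orientation: [-3.14, -0.102, 0.0]
force: [-2.0, 0.7, -0.6]
gripper_width: -0.001
finger_force: 0.0
t 3.1 mould tcp [ 0.1066 -0.001   0.0702] yaw 3.73 F [ 1.9 -0.8 -0.6]
rows [0.0352 0.0035 0.0008]
clock: 3.48
tcp_pos: [0.459, -0.0555, 0.0703]
orientation: [-3.14, -0.102, 0.0]
force: [-2.1, 0.8, 0.2]
gripper_width: 0.002
finger_force: 0.0
t 3.475 mould tcp [ 0.1006 -0.0011  0.0703] yaw 3.73 F [ 2.1 -1.   0.2]
rows [0.0153 0.0035 0.0009]
```

Sliding at ~2 N; continue until the force climbs.

```bash
python3 -m creep '[[1,0.006,0,0,0],[1,0.012,0,0,0],[1,0.016,0,0,0]]'|grep -E "tcp|force"
python3 -m creep '[[1,0.003,0,0,0],[1,0.006,0,0,0],[1,0.006,0,0,0]]'|grep -E "tcp|force"
python3 m.py
```

```text
tcp_pos: [0.4613, -0.0554, 0.0697]
force: [-8.6, -0.8, 4.8]
finger_force: 0.0
tcp_pos: [0.4612, -0.0552, 0.0691]
force: [-11.7, -1.0, 4.1]
finger_force: 0.0
t 4.225 mould tcp [ 0.0983 -0.0011  0.0691] yaw 3.71 F [11.7  0.2  4.1]
```

```bash
python3 -m creep '[[1,-0.1,0,0,0],[1,-0.1,0,-0.2,0],[1,-0.1,0,-0.4,0],[1,-0.1,0,-0.6,0],[1,-0.1,0,-0.78,0],[1,-0.1,0,-0.78,0],[1,-0.1,0,-0.78,0]]'
python3 m.py -.125 0 .30
python3 - <<'E'
from h import *
import pickle
C={n:vision.camera(n) for n in("top","scene")}
pickle.dump(C,open("c1.pkl","wb"))
a=cv2.resize(C["top"]["color"][125:275,310:410],None,fx=4,fy=4,interpolation=cv2.INTER_CUBIC)
b=cv2.resize(C["scene"]["color"][95:245,270:370+0],None,fx=4,fy=4,interpolation=cv2.INTER_CUBIC)
cv2.imwrite("pics/crop1.png",np.hstack([a,b]))
E
```

```text
clock: 5.1
tcp_pos: [0.4359, -0.0571, 0.3043]
orientation: [3.14, 0.102, 0.002]
force: [1.1, -0.2, -0.4]
gripper_width: -0.001
finger_force: 0.0
t 5.1 mould tcp [ 0.1237 -0.0009  0.3043] yaw 3.73 F [-1.1  0.2 -0.4]
rows [0.8289 0.0029 0.0151]
```

View pics/crop1.png

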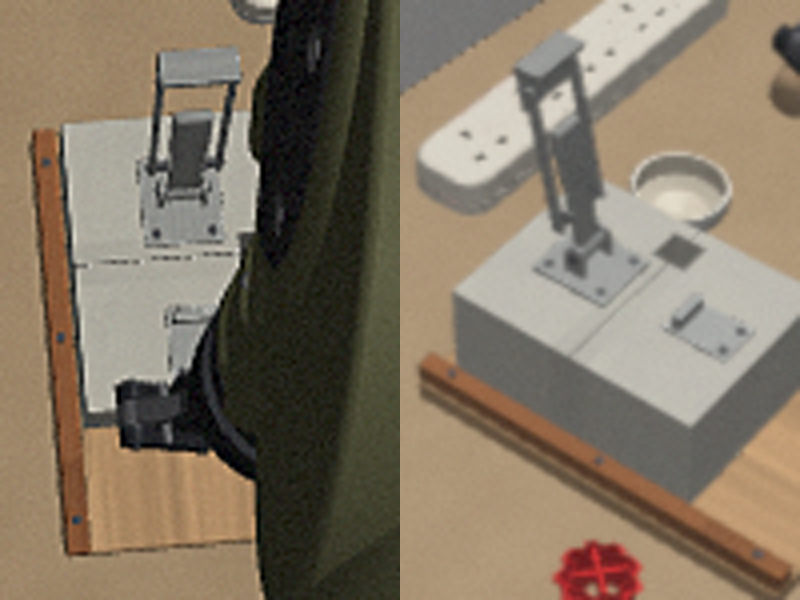

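The halves now meet (the parting line is at scene crop (575,355)-(690,250)), and the latch is still folded. Next, go over and behind the claw.

```bash
python3 -m creep '[[1,0.2,0.003,0,0],[1,0.4,0.003,0,0],[1,0.6,0.003,0,0],[1,0.83,0.003,0,0],[1,0.83,0.003,0,0],[1,0.83,0.003,0,0],[1,0.83,0.003,0.12,0],[1,0.83,0.003,0.24,0],[1,0.83,0.003,0.24,0]]'
python3 m.py -.02 0 .232
```

```text
clock: 6.32
tcp_pos: [0.6806, -0.0419, 0.2301]
orientation: [-3.139, -0.102, 0.009]
force: [-0.2, -0.5, 0.5]
gripper_width: 0.0
finger_force: 0.0
t 6.325 mould tcp [-1.215e-01 -2.000e-04  2.301e-01] yaw 3.71 F [0.2 0.4 0.5]
rows [-0.3382  0.0009 -0.0044]
```

```bash
python3 -m creep '[[1,-0.04,0,0,0],[1,-0.08,0,0,0],[1,-0.11,0,0,0],[1,-0.14,0,0,0],[1,-0.17,0,0,0],[1,-0.2,0,0,0],[1,-0.225,0,0,0],[1,-0.25,0,0,0],[1,-0.27,0,0,0],[1,-0.29,0,0,0]]'
python3 m.py
python3 -m creep '[[1,0,0,0,0],[1,0,0,0,0],[1,0,0,0,0],[1,0,0,0,0]]' |tail -3
python3 - <<'E'
from h import *
c=vision.camera("scene")
cv2.imwrite("pics/s2.png",cv2.resize(c["color"][60:240,270:430],None,fx=3,fy=3,interpolation=cv2.INTER_CUBIC))
E
```

```text
clock: 7.58
tcp_pos: [0.5969, -0.0474, 0.2323]
orientation: [-3.14, -0.102, 0.0]
force: [-0.3, -1.2, 0.8]
gripper_width: 0.003
finger_force: 0.0
t 7.575 mould tcp [-3.760e-02 -1.000e-04  2.323e-01] yaw 3.73 F [0.3 1.2 0.8]
force: [-0.4, 0.3, 0.7]
gripper_width: 0.002
finger_force: 0.0
```

View pics/s2.png

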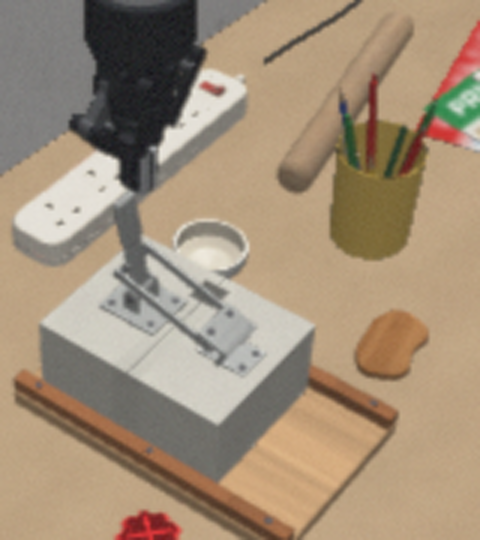

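The claw has fallen forward; its head is at crop (228,330) over the keeper, and the straps are close to level. Next, bring the lever over from the robot side, along its arc.

```bash
python3 -m creep '[[1,-0.035,0,0,0],[1,-0.035,0,0.105,0],[1,-0.035,0,0.105,0],[1,0.015,0,0.105,0],[1,0.045,0,0.117,0],[1,0.07,0,0.128,0],[1,0.09,0,0.142,0],[1,0.109,0,0.156,0],[1,0.126,0,0.174,0],[1,0.142,0,0.191,0]]'
python3 m.py -.0877 0 .1627
python3 - <<'E'
from h import *
c=vision.camera("scene")
cv2.imwrite("pics/s3.png",cv2.resize(c["color"][100:220,270:390],None,fx=4,fy=4,interpolation=cv2.INTER_CUBIC))
E
```

```text
clock: 9.38
tcp_pos: [0.6401, -0.0446, 0.1747]
orientation: [3.14, 0.102, 0.0]
force: [-1.0, 0.1, 0.7]
gripper_width: -0.002
finger_force: 1.1
t 9.375 mould tcp [-8.090e-02 -1.000e-04  1.747e-01] yaw 3.73 F [ 1.  -0.2  0.7]
rows [0.0227 0.0004 0.0399]
```

View pics/s3.png

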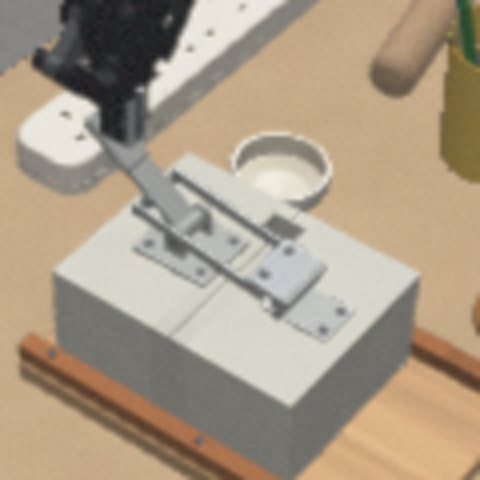

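The lever is at about 35° with the finger on it at crop (120,130). The claw head covers the keeper at (285,270). Continue down past centre.

```bash
python3 -m creep '[[1,0.012,0,0.02,0],[1,0.023,0,0.04,0],[1,0.032,0,0.062,0],[1,0.04,0,0.085,0],[1,0.044,0,0.108,0],[1,0.047,0,0.125,0],[1,0.047,0,0.132,0],[1,0.047,0,0.136,0],[1,0.047,0,0.136,0]]'
python3 m.py
```

```text
clock: 10.55
tcp_pos: [0.6533, -0.0438, 0.1354]
orientation: [3.14, 0.102, -0.0]
force: [-4.2, 0.6, 8.7]
gripper_width: 0.001
finger_force: 4.6
t 10.55 mould tcp [-9.420e-02 -1.000e-04  1.354e-01] yaw 3.73 F [ 4.1 -0.9  8.7]
```

```bash
python3 -m creep '[[1,0,0,-0.1,0],[1,0,0,-0.3,0],[1,0,0,-0.5,0],[1,0,0,-0.6,0],[1,0,0,-0.6,0]]'|tail -3
python3 - <<'E'
from h import *
a=vision.camera("scene")["color"]; 
cv2.imwrite("pics/s4.png",cv2.resize(a[120:220,270:390],None,fx=6,fy=6,interpolation=cv2.INTER_CUBIC))
E
```

```text
force: [0.1, 0.1, -0.2]
gripper_width: 0.006
finger_force: 0.0
```

View pics/s4.png

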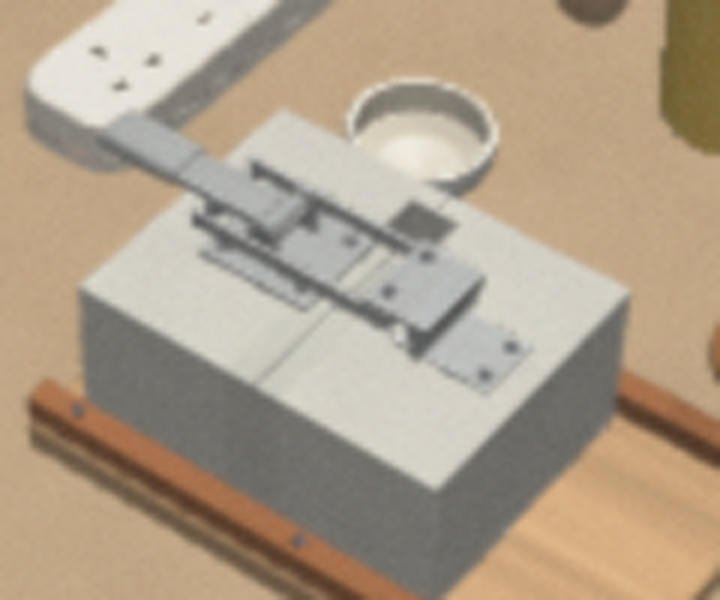

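The lever lies flat (crop 120,130 to 290,205), the halves are tight, and the claw is level with its nose end at (430,350)-(485,280). Quick numeric check that the claw is level and not riding on the keeper.

Run:
```python
from h import *
s=vision.camera("scene")
X=np.array([-.998,-.065,0]);Y=np.array([.065,-.998,0]);Z=np.array([0,0,1])
o=np.array([.5594,-.05,0])
f=lambda *p:((proj(s,o+X*p[0]+Y*p[1]+Z*p[2])-[270,120])*6).round()
print("ref parting edge",f(0,-.065,.09),"loose corner",f(.085,-.065,.09))
for z,x in((.108,.0445),(.116,.0445)): print(z,f(x,-.02,z),f(x,.02,z))
print("lever tip top",f(-.12,-.011,.110),f(-.12,.011,.110))
```

```text
ref parting edge [242. 384.] loose corner [427. 491.]
0.108 [412. 336.] [474. 276.]
0.116 [413. 321.] [476. 261.]
lever tip top [ 88. 131.] [123. 102.]
```

```bash
python3 -c "
from station import order
print(order.close_job())"
```

```text
the job is handed in; nothing more can be done
None
```

The job is handed in: the camera shows the mould halves tight together, the claw level behind the keeper and the lever fully down; the spring's stretch couldn't be measured, and I never touched the other items.

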